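# Seat the keyed V-anvil in its sprung hub and hold it home

## Robot

A 6-joint arm with a two-finger parallel gripper is mounted at the origin on a cart in front of the work surface, level with it; the furniture and walls round the work are solid. World frame = base frame: x ahead of the robot, y to its left, z up, the work surface at z = 0. Lengths are in mm, angles in rad, forces in N, time in s.
With the tool pointing down it reaches from about 350 to 1000 mm from the base axis. Payload 7.1 kg.
Tool frame: the origin (TCP) lies between the finger pads, 19 mm behind the fingertips; this is the grasp point; z points along the fingers, y is the direction in which the jaws open and shut (so a half turn about z gives the same grasp; the last joint's range is limited). The gripper opens to 85 mm and grips with 20 to 120 N. Pads are 22 mm wide; open, the fingers measure 114 mm over their backs; the gripper's body (76 mm by 85 mm) begins 54 mm behind the grasp point. The pads swing forward as they close: fully open they stand 13 mm farther back than shut.
Start: joints at [1.196, 0.423, 1.63, -0, 1.089, -0.019], TCP at [217.681, 585.85, 250.019] pointing down, gripper open.
Joint ranges: [-3, 3], [-0.9, 2.11], [0.09, 2.58], [-1.31, 4.45], [0.11, 2.69], [-2.54, 2.54]. Speed limits (rad/s): [2.39, 2.39, 3.01, 3.14, 3.14, 3.14].

## Interface

Orientations are given as a unit quaternion [x, y, z, w].
In Python, from plant import status, camera, arm, silhouettes, landmark_of gives the robot as it stands. The module is installed in compiled form; this text tells all that it offers.
- The arm moves only by the tool jog_arm, never from a script. Its arguments are lists of equal length, an entry for each row: "translation": the shift along the tool's x, y, z in cm, a list of three; "rotation": the turn, a rotation vector about the tool's x, y, z in degrees, a list of three; "claw": the gripper command: -1 is shut, 1 is fully open, values between are in proportion. A call has 1 to 12 rows; each row shifts and turns the commanded pose from where the row before left it, along the tool's axes as they then stand; what a row does not reach is not made up. A row lasts 1/8 s, in which the tool goes at most 62.5 mm and 10.7 degrees, less where a joint would pass 70% of its speed; a pose out of reach is approached as far as the arm can. A call is refused whole if a number of a shift passes 6.25 or a number of a turn 10.7, either way. A call with a gripper value outside its range is refused whole. The fingers move at their own pace and stop on an object; "squeeze" is the grip in N (left out, the last holds). Time passes only in rows, so rows that do not move let the fingers close. It gives the time, the measured TCP pose, the force and the opening at its end, in the units of the state.
- status.get_obs(): the state, without advancing time (a new reading comes with each control period).
- camera(name): name is "scene" or "top" or "wrist"; returns a dict with "image" (480x640x3 uint8, red, green, blue), "intrinsics" (3x3 intrinsics, pixels), "D" ([k1, k2, p1, p2, k3] as OpenCV has them; the pictures are not rectified), "R" (3x3) and "t" (3): a world point X has camera coordinates R X + t. Camera axes: x right, y down, z forward; pixel columns grow to the right and rows downward; lengths in mm; the calibration is good to about 2 mm. A picture is of the moment at which its call begins. There is no depth.
- arm.job_done(): hands the job in, once; it reports no verdict.
Trained networks look in a picture, given as the dict that the camera call returned (one of the last four; its "shot" number tells which), for a name from the list of things; names that differ only in an ending like _2 or _b are one class to them, and where a whole thing is asked for, a point or a joint stands for the part that bears it (a point fixed in the world has none). Each returns a list of dicts, best first, with "score" (0 to 1); they miss things now and then, are a little off and sometimes report something else, mostly with a low value. They report only what shows in the picture. A call takes as long as a camera call. They do not tell look-alikes from the thing itself.
- silhouettes(label, picture): "pixels" (480x640 bool, what is visible of it) and "at" ([column, row] in pixels, amid what is visible of it).
- landmark_of(label, picture): "at" ([column, row] in pixels: a listed point, or the origin of a listed thing).
The state is a dict: "t": time; "q": joint angles; "joint_velocities": joint speeds; "effort": joint torques, N m; "position": TCP position; "tcp_rot": TCP orientation; "ft_force": force on the tool from outside, world axes, zero at the start; "ft_torque": the same for the moment, N m; "opening": finger opening in mm.
Only numpy, scipy, OpenCV 4.12 (cv2) and the standard library are available. Lean on these libraries where they do the work, as an engineer would, in place of code of your own. Each camera call takes 0.05 s, during which the arm holds its last target. There are 200 camera calls.

## Task

Take the anvil with the V-groove on top out of the storage block, put its stem into the round hub on the pedestal, and turn it until its key slips into the hub's keyway; then keep pushing it down against the spring until its collar sits fully home on the hub. Leave the flat-topped anvil standing in the block. Finish while still holding the V-anvil with the fingers and pressing it home: do not let go, or the spring lifts it again.

Things in the scene. Friction and masses are not known exactly. Their poses are not given: they have to be found in the camera images.
- keyed_v_anvil: Loose steel anvil, 0.2 to 0.42 kg, 88 mm tall, V-groove in its top. Origin: centre of the stem's flat lower end, z up the stem. Round stem 22 mm diameter, z = 0 to 46 mm, foot chamfered. Collar 37 mm diameter, z = 46 to 54, its underside seats on the hub. Starts upright in either hole of the rack, key (+x) between 60 degrees right and 15 degrees left of world +x.
- v_anvil_key (a point): Middle of the lower end of the V-anvil's one key, axes as the anvil: 14.5 mm out on its +x side, 16 mm above the stem end. The key is 8 mm wide (along y), reaches 18 mm from the axis, and runs from z = 16 to 40 mm of the anvil, so the stem has a plain round nose 16 mm long below it.
- v_anvil_head (a point): On the V-anvil's axis, 78 mm above the stem end, axes as the anvil: a good height for the TCP. The head is a block 46 mm along x and 36 mm along y, z = 54 to 88 mm, with a V-groove 14 mm deep along x in its top; grip the two flat faces at y = +-18 mm.
- keyed_flat_anvil: Loose steel anvil with the same stem, key and collar but a round flat table on top, 48 mm diameter, 78 mm tall. Stands in the other hole of the rack, to be left there. Origin: centre of the stem's lower end, z up.
- rack: Fixed grey plastic storage block, 66 x 196 x 24 mm (x, y, z), origin at the centre of its underside. Two round holes 24.6 mm wide, 14 mm deep, at y = +65 and -65 mm; a stem stands on the hole's floor, 10 mm above the block's underside.
- pedestal: Fixed pedestal, base plate 116 x 84 x 12 mm (x, y, z), origin at the centre of its underside; on it a round steel hub, 62 mm diameter, top face at z = 66 mm. A low boss (to z = 38 mm) with a thumb screw stands on the hub's +x side. The hub can be set at different angles: its keyway points up to 32 degrees either side of the pedestal's +x. It does not turn in use.
- socket_mouth (a point): Centre of the hub's bore at its top face, axes as the PEDESTAL. Bore 26 mm diameter, with one keyway 12 mm wide out to 21 mm from the axis, full depth, mouth chamfered. The keyway's angle is given nowhere: see it from above, or feel for it by turning with the key on the top face (stem end 16 mm below this point). Home: stem end 46 mm below, hard stop.
- ejector (a joint): Sprung brass pin in the bore: 0 when free (its top 30 mm below the mouth), in metres, grows as it is pressed down. About 4.5 N at 0, rising 0.3 N per mm to about 9 N at 0.016, where the anvil is home. It lifts the anvil again if that is let go.
Mind the look-alikes: they are no part of the job. What is shaped like the keyed_flat_anvil but green is not meant. What is shaped like the keyed_v_anvil but orange or pink is not meant.

How it is judged:
By the outcome, as a careful person would: the job done as asked, in the order asked, and still so for the second after the job is handed in, while the arm keeps its last pose, push and grip.
It also fails if it takes over 67 s, if anything falls off the work surface, if the arm or the gripper's body presses on something with over 40 N, if the wrist force passes 120 N, or if a joint passes its speed limit or range.

## Working session

There is one attempt and no reset: what is moved stays moved. The work goes in short steps, Python scripts to look and compute and a tool call to move; the robot and the scene stay as the last step left them, time stands still between calls to the robot, and variables do not carry over. Pictures are saved under pics/ and viewed, about 8 in all and at most 12, crops included, and the job is handed in when it is done.

Besides the shell and the picture viewer there is one more tool, called after ">>>" as name(argument=value, ...), one argument or row to a line, values as JSON. jog_arm: Moves the arm, as the interface text tells. Its arguments: {"type":"object","properties":{"translation":{"type":"array"},"rotation":{"type":"array"},"claw":{"type":"array"},"squeeze":{"type":"number"}},"required":["translation","rotation","claw"]}

```bash
mkdir -p pics
cat > h.py <<'E'
import numpy as np, cv2
from plant import status, camera, arm, silhouettes, landmark_of
def ray(p,uv):
    n=cv2.undistortPoints(np.array([[uv]],float),np.array(p["intrinsics"]),np.array(p["D"]))[0,0]
    R=np.array(p["R"]);t=np.array(p["t"]);return -R.T@t, R.T@np.array([n[0],n[1],1])
def at_z(p,uv,z):
    o,d=ray(p,uv);return o+d*(z-o[2])/d[2]
def tri(prs):
    A=np.zeros((3,3));b=np.zeros(3)
    for p,uv in prs:
        o,d=ray(p,uv);d=d/np.linalg.norm(d);M=np.eye(3)-np.outer(d,d);A+=M;b+=M@o
    return np.linalg.solve(A,b)
def proj(p,X):
    R=np.array(p["R"]);return cv2.projectPoints(np.array(X,float).reshape(-1,3),cv2.Rodrigues(R)[0],np.array(p["t"],float),np.array(p["intrinsics"]),np.array(p["D"]))[0][:,0]
def save(p,n,box=None,f=1):
    im=p["image"][:,:,::-1]
    if box: im=im[box[1]:box[3],box[0]:box[2]]
    cv2.imwrite("pics/"+n,cv2.resize(im,None,fx=f,fy=f,interpolation=cv2.INTER_CUBIC))
E
python3 - <<'E'
from h import *
np.set_printoptions(precision=1,suppress=True)
o=status.get_obs();print(o)
for c in ["top","scene"]:
    p=camera(c);save(p,c+"0.png")
    print(c,"cam at",ray(p,(320,240))[0])
    for l in ["keyed_v_anvil","v_anvil_key","v_anvil_head","keyed_flat_anvil","rack","pedestal","socket_mouth"]:
        try:
            for d in landmark_of(l,p)[:4]:
                z={"socket_mouth":66,"v_anvil_head":88,"v_anvil_key":26,"keyed_v_anvil":10,"keyed_flat_anvil":10}.get(l,0)
                print(c,l,round(d["score"],2),np.array(d["at"]),at_z(p,d["at"],z))
        except Exception as e: print(l,e)
E
```

```text
{'t': 0.0, 'q': array([ 1.2,  0.4,  1.6,  0. ,  1.1, -0. ]), 'joint_velocities': array([ 0., -0.,  0.,  0.,  0.,  0.]), 'effort': array([ -0. , -55.7, -28.2,  -0. ,   0. ,  -0. ]), 'position': array([217.5, 585.4, 249.2]), 'tcp_rot': array([ 0.2,  1. , -0. , -0. ]), 'ft_force': array([-0.3, -0.6, -0.1]), 'ft_torque': array([ 0.,  0., -0.]), 'opening': 85.07223290230598}
top cam at [ 409.9 -242.6 1105.3]
top keyed_v_anvil 0.98 [220.  280.6] [401.2 -15.   10. ]
top keyed_v_anvil 0.74 [474.  273.1] [ 401.  -595.8   10. ]
top keyed_v_anvil 0.55 [319.1 247.7] [ 469.7 -243.2   10. ]
top v_anvil_key 0.78 [475.8 268.3] [ 411.8 -595.3   26. ]
top v_anvil_head 0.84 [486.1 271.9] [ 403.4 -596.9   88. ]
top v_anvil_head 0.75 [318.  244.2] [ 473. -241.   88.]
top v_anvil_head 0.67 [210.5 277.6] [408.7 -11.   88. ]
top keyed_flat_anvil 0.96 [415.  213.7] [ 541.4 -465.6   10. ]
top keyed_flat_anvil 0.81 [374.5 248.5] [ 464.2 -369.4   10. ]
top keyed_flat_anvil 0.73 [408.6 279.5] [ 391.3 -444.6   10. ]
top rack 0.8 [348.9 242.8] [ 479.6 -312.1    0. ]
top pedestal 0.87 [177.3 236.3] [506.4  85.5   0
[... 293 characters left out ...]
 [446.7 382.7] [ 396.5 -602.7   10. ]
scene v_anvil_key 0.8 [198.9 243.5] [404.9 -18.1  26. ]
scene v_anvil_key 0.63 [309.3 263.3] [ 487.1 -251.1   26. ]
scene v_anvil_head 0.79 [300.2 246.1] [ 469.9 -242.6   88. ]
scene v_anvil_head 0.78 [452.2 359.1] [ 394.  -599.5   88. ]
scene v_anvil_head 0.72 [194.9 223.2] [405.3 -20.9  88. ]
scene keyed_flat_anvil 0.96 [357.  301.6] [ 465.6 -379.5   10. ]
scene keyed_flat_anvil 0.96 [411.1 297. ] [ 534.2 -464.6   10. ]
scene keyed_flat_anvil 0.86 [364.1 342.9] [ 389.4 -439.7   10. ]
scene keyed_flat_anvil 0.23 [307.4 264.8] [ 493.  -241.8   10. ]
scene rack 0.85 [331.8 291.7] [ 466.5 -319.8   -0. ]
scene pedestal 0.74 [200.1 207. ] [513.8  83.5  -0. ]
```

View pics/top0.png

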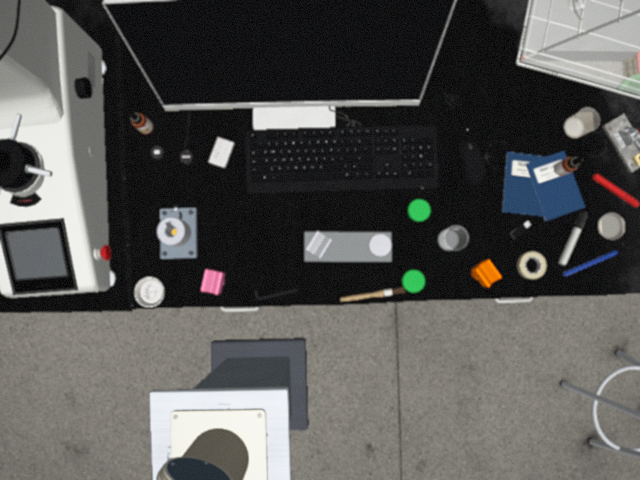

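View pics/scene0.png

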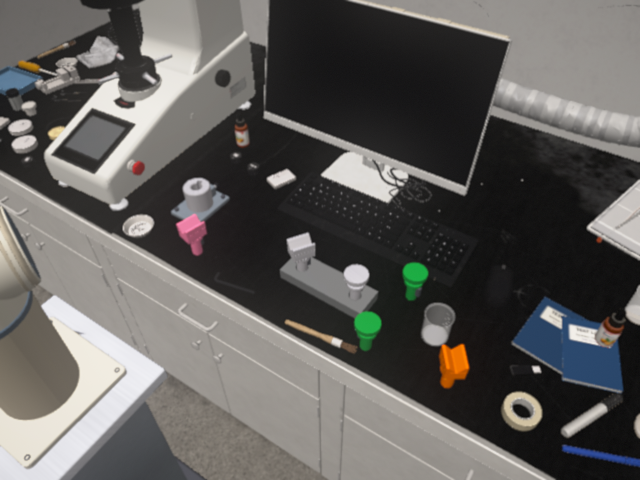

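The top view shows the grey V-anvil in the rack's +y hole at about (318,244), with its groove running roughly -38° from world x. The flat anvil is in the other hole at (380,245). The hub is at (172,231) with its boss towards +x. The pink, orange and green parts are the look-alikes. The microscope on the left blocks the way, so I'll swing past it with the arm pulled in.

```bash
cat >> h.py <<'E'
from scipy.spatial.transform import Rotation as Ro
def plan(wps, n=None, start=None):
    """wps: list of (x,y,z,yaw_deg of key/tool-x in world, rows); tool pointing straight down"""
    o=status.get_obs() if start is None else start
    P=np.array(o["position"]);R=Ro.from_quat(o["tcp_rot"])
    T=[];W=[]
    for x,y,z,yaw,k in wps:
        R1=tool(yaw);Q=np.array([x,y,z],float)
        rv=(R.inv()*R1).as_rotvec()
        for i in range(k):
            Ra=R*Ro.from_rotvec(rv*i/k)
            T.append([round(v,2) for v in (Ra.inv().apply((Q-P)/k)/10)]);W.append([round(v,2) for v in np.degrees(rv/k)])
        P,R=Q,R1
    import json
    print(len(T),'"translation":',json.dumps(T).replace('-0.0,','0,'));print('"rotation":',json.dumps(W))
def tool(yaw):
    a=np.radians(yaw);x=np.array([np.cos(a),np.sin(a),0]);z=np.array([0,0,-1.]);return Ro.from_matrix(np.c_[x,np.cross(z,x),z])
def yaw():
    x=Ro.from_quat(status.get_obs()["tcp_rot"]).as_matrix()[:,0];return np.degrees(np.arctan2(x[1],x[0]))
E
python3 - <<'E'
from h import *
np.set_printoptions(precision=1,suppress=True)
o=status.get_obs();print(Ro.from_quat(o["tcp_rot"]).as_matrix(),yaw(),o["position"])
p=camera("scene")
for uv in [(120,205),(48,180)]: print(at_z(p,uv,0))
p=camera("wrist");save(p,"w0.png");print(ray(p,(320,240)))
y=yaw()
plan([(190,340,330,y-7,5),(345,170,330,y-40,5)])
E
```

```text
[[-0.9  0.3  0. ]
 [ 0.3  0.9  0. ]
 [ 0.   0.  -1. ]] 159.61536745682545 [217.7 585.8 250.1]
[413.9 253.1   0. ]
[378.9 486.5   0. ]
(array([153.8, 610.2, 375. ]), array([ 0.2, -0.1, -1. ]))
10 "translation": [[-1.19, -4.8, -1.6], [-1.31, -4.77, -1.6], [-1.43, -4.74, -1.6], [-1.54, -4.7, -1.6], [-1.66, -4.66, -1.6], [-4.32, -1.59, 0.0], [-4.47, -1.09, 0.0], [-4.57, -0.57, 0.0], [-4.6, -0.04, 0.0], [-4.57, 0.49, 0.0]]
"rotation": [[0.0, 0.0, 1.4], [0.0, 0.0, 1.4], [0.0, 0.0, 1.4], [0.0, 0.0, 1.4], [0.0, 0.0, 1.4], [0.0, 0.0, 6.6], [0.0, 0.0, 6.6], [0.0, 0.0, 6.6], [0.0, 0.0, 6.6], [0.0, 0.0, 6.6]]
```

Run:
```python
from h import *
plan([(190,340,330,160,5),(345,170,330,165,4),(490,80,230,180,3)])
```

```text
12 "translation": [[-1.19, -4.8, -1.6], [-1.19, -4.8, -1.6], [-1.18, -4.81, -1.6], [-1.17, -4.81, -1.6], [-1.17, -4.81, -1.6], [-5.09, -2.67, 0.0], [-5.04, -2.78, 0.0], [-4.97, -2.89, 0.0], [-4.91, -3.0, 0.0], [-5.45, -1.65, 3.33], [-5.28, -2.12, 3.33], [-5.08, -2.57, 3.33]]
"rotation": [[0.0, 0.0, -0.08], [0.0, 0.0, -0.08], [0.0, 0.0, -0.08], [0.0, 0.0, -0.08], [0.0, 0.0, -0.08], [0.0, 0.0, -1.25], [0.0, 0.0, -1.25], [0.0, 0.0, -1.25], [0.0, 0.0, -1.25], [0.0, 0.0, -5.0], [0.0, 0.0, -5.0], [0.0, 0.0, -5.0]]
```

>>> jog_arm(
  translation=[
    [-1.2,-4.8,-1.6],
    [-1.2,-4.8,-1.6],
    [-1.2,-4.8,-1.6],
    [-1.2,-4.8,-1.6],
    [-1.2,-4.8,-1.6],
    [-5.1,-2.7,0],
    [-5.0,-2.8,0],
    [-5.0,-2.9,0],
    [-4.9,-3.0,0],
    [-5.2,-1.6,3],
    [-5.0,-2.1,3],
    [-5.0,-2.5,3],
  ],
  rotation=[
    [0,0,0],
    [0,0,0],
    [0,0,0],
    [0,0,0],
    [0,0,0],
    [0,0,-1.25],
    [0,0,-1.25],
    [0,0,-1.25],
    [0,0,-1.25],
    [0,0,-5],
    [0,0,-5],
    [0,0,-5],
  ],
  claw=[1,1,1,1,1,1,1,1,1,1,1,1],
)

```text
t: 2.4
position: [483.4, 78.9, 239.9]
tcp_rot: [0.002, 1.0, 0.0, 0.001]
ft_force: [0.8, 0.4, 0.7]
opening: 85.3
```

Run:
```python
from h import *
np.set_printoptions(precision=1,suppress=True)
p=camera("wrist");o=status.get_obs();print(o["position"],yaw(),o["t"],o["ft_force"])
c=proj(p,(513.7,78.3,66))[0];print(c)
for l in ["socket_mouth","pedestal"]:
    for d in landmark_of(l,p)[:2]: print(l,d["score"],np.array(d["at"]),at_z(p,d["at"],66 if l[0]=="s" else 0))
save(p,"w1.png")
plan([(440,-150,260,160,6),(450,-240,260,142,3)])
```

```text
[487.   76.3 236. ] 179.91941776479553 2.45 [ 5.  -2.7 -2.8]
[319.7 265.3]
socket_mouth 0.78 [325.  264.7] [513.3  82.2  66. ]
pedestal 0.55 [326.  242.5] [514.   83.7   0. ]
9 "translation": [[0.67, -3.82, -0.35], [0.45, -3.85, -0.35], [0.24, -3.87, -0.36], [0.02, -3.88, -0.36], [-0.2, -3.87, -0.36], [-0.42, -3.86, -0.36], [-1.34, -2.71, 0.0], [-1.61, -2.55, 0.0], [-1.87, -2.37, 0.0]]
"rotation": [[-0.01, -0.03, 3.24], [-0.01, -0.03, 3.24], [-0.01, -0.03, 3.24], [-0.01, -0.03, 3.24], [-0.01, -0.03, 3.24], [-0.01, -0.03, 3.24], [0.0, 0.0, 6.0], [0.0, 0.0, 6.0], [0.0, 0.0, 6.0]]
```

View pics/w1.png

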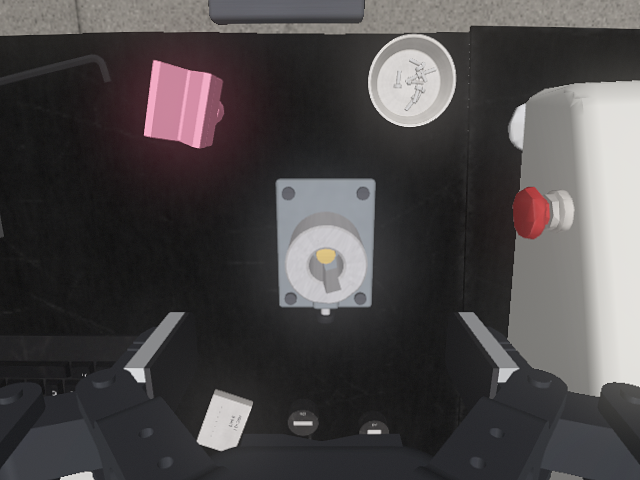

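The wrist view shows the hub at (326,262). The keyway opens downward in the picture, which is +x, and slightly right, so roughly +12°. I'll take a settled shot, rectify it onto the hub's top plane and measure it properly.

```bash
cat >> h.py <<'E'
def ortho(p,cx,cy,z,half,s):
    """rows: +x up, columns: right = -y"""
    n=int(2*half*s);j,i=np.meshgrid(np.arange(n),np.arange(n))
    X=np.stack([cx+half-i/s,cy+half-j/s,np.full(i.shape,float(z))],-1)
    m=proj(p,X).reshape(n,n,2).astype(np.float32)
    return cv2.remap(p["image"],m[...,0],m[...,1],cv2.INTER_CUBIC)
E
python3 - <<'E'
from h import *
np.set_printoptions(precision=1,suppress=True)
camera("wrist");p=camera("wrist");o=status.get_obs();print(o["position"],yaw(),o["joint_velocities"],ray(p,(320,240))[0])
for d in landmark_of("socket_mouth",p)[:1]: print(d["score"],at_z(p,d["at"],66))
im=ortho(p,513,81,66,40,7)
g=cv2.GaussianBlur(cv2.cvtColor(im,cv2.COLOR_RGB2GRAY),(0,0),3)
c=cv2.HoughCircles(g,cv2.HOUGH_GRADIENT,1.5,100,param1=60,param2=20,minRadius=200,maxRadius=232)
print("hub circ",[(513+40-v[1]/7,81+40-v[0]/7,v[2]/7) for v in c[0][:3]] if c is not None else None)
cv2.imwrite("pics/hub.png",im[:,:,::-1])
E
```

```text
[481.3  80.3 240.4] 179.5371020480662 [ 0. -0.  0. -0. -0. -0.] [413.8  81.  364.7]
0.76 [511.9  82.6  66. ]
hub circ None
```

View pics/hub.png

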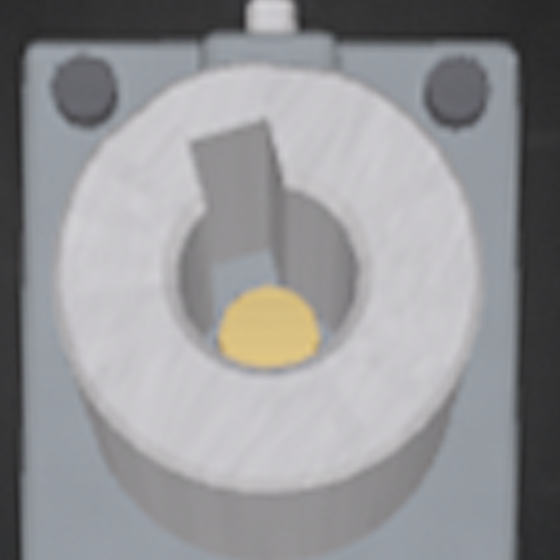

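The rectified view is consistent. The hub centre at (269,277) is world (513.3, 82.6). The keyway's outer corners at (190,143) and (268,120) give an angle of about +15.5°. Next, over to the V-anvil.

>>> jog_arm(
  translation=[
    [0.7,-3.8,-0.4],
    [0.4,-3.9,-0.4],
    [0.2,-3.9,-0.4],
    [0,-3.9,-0.4],
    [-0.2,-3.9,-0.4],
    [-0.4,-3.9,-0.4],
    [-1.3,-2.7,0],
    [-1.6,-2.6,0],
    [-1.9,-2.4,0],
    [0,0,0],
    [0,0,0],
  ],
  rotation=[
    [0,0,3.2],
    [0,0,3.2],
    [0,0,3.2],
    [0,0,3.2],
    [0,0,3.2],
    [0,0,3.2],
    [0,0,6],
    [0,0,6],
    [0,0,6],
    [0,0,0],
    [0,0,0],
  ],
  claw=[1,1,1,1,1,1,1,1,1,1,1],
)

```text
t: 4.08
position: [450.5, -239.5, 265.2]
tcp_rot: [0.321, 0.947, 0.0, 0.0]
ft_force: [0.4, 0.3, -0.2]
opening: 85.2
```

Run:
```python
from h import *
np.set_printoptions(precision=1,suppress=True)
p=camera("wrist");o=status.get_obs();print(o["position"],yaw(),o["t"])
for l in ["v_anvil_head","v_anvil_key","keyed_v_anvil"]:
    for d in landmark_of(l,p)[:2]: print(l,d["score"],np.array(d["at"]),at_z(p,d["at"],{"v_anvil_head":92,"v_anvil_key":26,"keyed_v_anvil":10}[l]))
im=ortho(p,470,-243,98,40,7)   # block top: 10+88
cv2.imwrite("pics/head.png",im[:,:,::-1])
```

```text
[ 450.5 -239.4  265.1] 142.53346444135357 4.125
v_anvil_head 0.77 [337.3 245.9] [ 469.7 -238.8   92. ]
v_anvil_key 0.76 [514.2   0.9] [410.8 -17.9  26. ]
keyed_v_anvil 0.87 [ 26.3 367.8] [ 398.5 -586.4   10. ]
keyed_v_anvil 0.67 [335.3 225.5] [ 473.1 -239.9   10. ]
```

View pics/head.png

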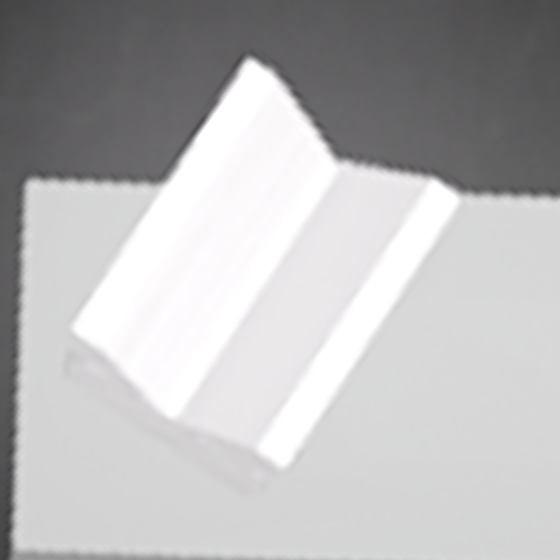

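The head's corners are at (250,57), (460,200), (285,468) and (73,330), and the sides come out at 46.5 x 36.3 mm as expected. That puts the centre at (472.3, -241.1) with the key at -33°, so I'll use tool yaw 147°.

Run:
```python
from h import *
plan([(472.3,-241.1,150,147,3),(472.3,-241.1,88,147,3)])
```

```text
6 "translation": [[-0.6, 0.4, 3.83], [-0.61, 0.39, 3.83], [-0.62, 0.37, 3.83], [0.0, 0.0, 2.07], [0.0, 0.0, 2.07], [0.0, 0.0, 2.07]]
"rotation": [[0.0, 0.01, -1.5], [0.0, 0.01, -1.5], [0.0, 0.01, -1.5], [0.0, 0.0, 0.0], [0.0, 0.0, 0.0], [0.0, 0.0, 0.0]]
```

>>> jog_arm(
  translation=[
    [-0.6,0.4,3.83],
    [-0.6,0.4,3.83],
    [-0.6,0.4,3.83],
    [0,0,2.07],
    [0,0,2.07],
    [0,0,2.07],
    [0,0,0],
    [0,0,0],
  ],
  rotation=[
    [0,0,-1.5],
    [0,0,-1.5],
    [0,0,-1.5],
    [0,0,0],
    [0,0,0],
    [0,0,0],
    [0,0,0],
    [0,0,0],
  ],
  claw=[1,1,1,1,1,1,1,1],
  squeeze=80,
)

```text
t: 5.28
position: [472.7, -241.6, 88.1]
tcp_rot: [0.284, 0.959, -0.0, 0.0]
ft_force: [-0.3, -0.1, 1.1]
opening: 85.6
```

>>> jog_arm(
  translation=[
    [0,0,0],
    [0,0,0],
    [0,0,0],
    [0,0,0],
    [0,0,0],
    [0,0,0],
    [0,0,0],
    [0,0,0],
  ],
  rotation=[
    [0,0,0],
    [0,0,0],
    [0,0,0],
    [0,0,0],
    [0,0,0],
    [0,0,0],
    [0,0,0],
    [0,0,0],
  ],
  claw=[-1,-1,-1,-1,-1,-1,-1,-1],
  squeeze=80,
)

```text
t: 6.28
position: [472.8, -241.9, 88.2]
tcp_rot: [0.285, 0.959, -0.0, 0.001]
ft_force: [-1.1, 0.9, 5.5]
opening: 34.9
```

>>> jog_arm(
  translation=[
    [0,0,-0.5],
    [0,0,-1],
    [0,0,-2],
    [0,0,-4],
    [0,0,-4],
    [0,0,-3.5],
    [0,0,0],
    [0,0,0],
  ],
  rotation=[
    [0,0,0],
    [0,0,0],
    [0,0,0],
    [0,0,0],
    [0,0,0],
    [0,0,0],
    [0,0,0],
    [0,0,0],
  ],
  claw=[-1,-1,-1,-1,-1,-1,-1,-1],
)

```text
t: 7.28
position: [471.6, -241.3, 236.8]
tcp_rot: [0.285, 0.959, 0.0, -0.001]
ft_force: [0.5, 0.7, -3.4]
opening: 34.9
```

Run:
```python
from h import *
np.set_printoptions(precision=1,suppress=True)
o=status.get_obs();print(o["position"],yaw(),o["ft_force"],o["ft_torque"],o["opening"])
p=camera("wrist");save(p,"w_lift.png")
plan([(513.3,82.6,230,180,10)])
```

```text
[ 471.6 -241.3  236.8] 146.91182930079034 [ 0.5  0.7 -3.4] [-0.  0. -0.] 34.91157064514023
10 "translation": [[1.42, 2.94, 0.07], [1.24, 3.02, 0.06], [1.07, 3.08, 0.06], [0.89, 3.14, 0.06], [0.7, 3.19, 0.06], [0.52, 3.22, 0.06], [0.33, 3.25, 0.06], [0.14, 3.26, 0.06], [-0.04, 3.26, 0.06], [-0.23, 3.26, 0.06]]
"rotation": [[0.0, -0.01, -3.31], [0.0, -0.01, -3.31], [0.0, -0.01, -3.31], [0.0, -0.01, -3.31], [0.0, -0.01, -3.31], [0.0, -0.01, -3.31], [0.0, -0.01, -3.31], [0.0, -0.01, -3.31], [0.0, -0.01, -3.31], [0.0, -0.01, -3.31]]
```

View pics/w_lift.png

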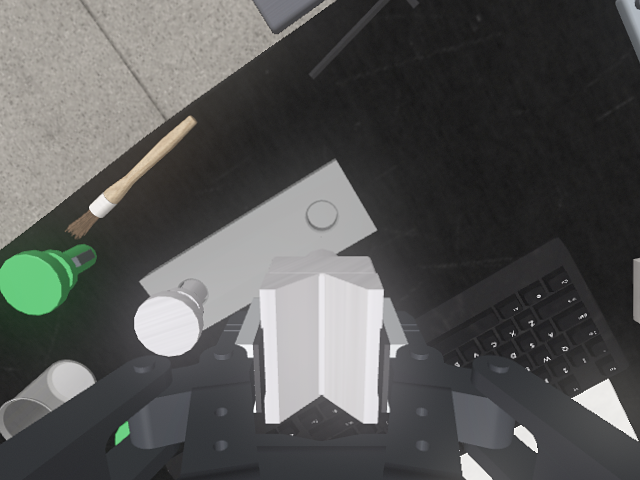

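The anvil is held square. The empty hole is at (322,214) and the flat anvil still stands at (167,322). Now on to the hub, with the key about 15° off the keyway for now. At the same time I'll check where the head sits in the grip.

>>> jog_arm(
  translation=[
    [1.4,2.9,0.1],
    [1.2,3.0,0.1],
    [1.1,3.1,0.1],
    [0.9,3.1,0.1],
    [0.7,3.2,0],
    [0.5,3.2,0],
    [0.3,3.3,0.1],
    [0.1,3.3,0.1],
    [0,3.3,0.1],
    [-0.2,3.3,0.1],
    [0,0,0],
    [0,0,0],
  ],
  rotation=[
    [0,0,-3.3],
    [0,0,-3.3],
    [0,0,-3.3],
    [0,0,-3.3],
    [0,0,-3.3],
    [0,0,-3.3],
    [0,0,-3.3],
    [0,0,-3.3],
    [0,0,-3.3],
    [0,0,-3.3],
    [0,0,0],
    [0,0,0],
  ],
  claw=[-1,-1,-1,-1,-1,-1,-1,-1,-1,-1,-1,-1],
)

```text
t: 8.82
position: [513.8, 82.3, 228.3]
tcp_rot: [0.001, 1.0, -0.0, -0.001]
ft_force: [-0.9, -0.8, -1.8]
opening: 35.1
```

Run:
```python
from h import *
np.set_printoptions(precision=1,suppress=True)
o=status.get_obs();print(o["position"],yaw(),o["ft_force"],o["t"])
p=camera("wrist")
R=Ro.from_quat(o["tcp_rot"]);P=o["position"]
for n,X in [("near top",[23,-18,-10]),("near top",[23,18,-10]),("near bot",[23,-18,24]),("near bot",[23,18,24]),("far top",[-23,-18,-10]),("far top",[-23,18,-10])]:
    print(n,proj(p,P+R.apply(X))[0])
im=p["image"].copy()
for X in [[23,-18,-10],[23,18,-10],[23,-18,24],[23,18,24],[-23,-18,-10],[-23,18,-10]]:
    cv2.drawMarker(im,tuple(int(round(v)) for v in proj(p,P+R.apply(X))[0]),(255,0,0),cv2.MARKER_CROSS,8,1)
cv2.imwrite("pics/grip.png",cv2.resize(im[180:450,200:440,::-1],None,fx=2.2,fy=2.2))
plan([(513.3,82.6,160,180,3),(513.3,82.6,132,180,4)])
```

```text
[513.8  82.3 228.3] 179.91108052495443 [-0.9 -0.8 -1.8] 8.825
near top [257.6 289.2]
near top [380.9 289.3]
near bot [271.  255.5]
near bot [368.4 255.5]
far top [263.6 422.2]
far top [375.1 422.3]
7 "translation": [[0.02, 0.02, 2.29], [0.02, 0.02, 2.29], [0.02, 0.02, 2.29], [0.0, 0.0, 0.7], [0.0, 0.0, 0.7], [0.0, 0.0, 0.7], [0.0, 0.0, 0.7]]
"rotation": [[-0.01, -0.04, -0.04], [-0.01, -0.04, -0.04], [-0.01, -0.04, -0.04], [0.0, 0.0, 0.0], [0.0, 0.0, 0.0], [0.0, 0.0, 0.0], [0.0, 0.0, 0.0]]
```

View pics/grip.png

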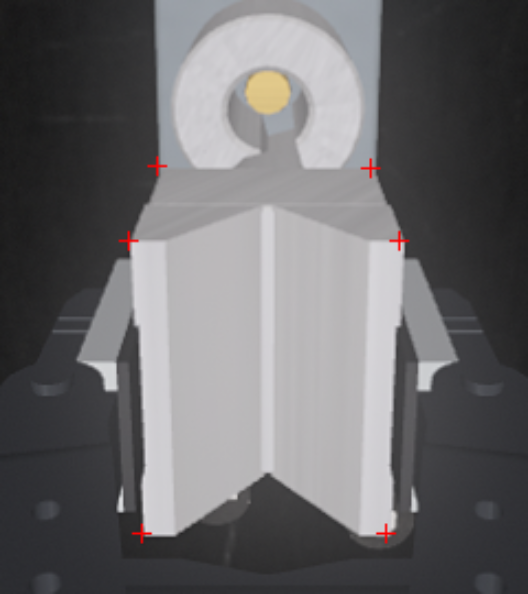

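The predicted corner crosses match the head to about 1 px, with the anvil sitting around 0.5 mm to +y. The bore lies straight ahead of it. I'll lower the nose into the bore.

>>> jog_arm(
  translation=[
    [0,-0.02,2.3],
    [0,-0.02,2.3],
    [0,0,2.3],
    [0,0,0.7],
    [0,0,0.7],
    [0,0,0.7],
    [0,0,0.6],
    [0,0,0],
  ],
  rotation=[
    [0,0,0],
    [0,0,0],
    [0,0,0],
    [0,0,0],
    [0,0,0],
    [0,0,0],
    [0,0,0],
    [0,0,0],
  ],
  claw=[-1,-1,-1,-1,-1,-1,-1,-1],
)

```text
t: 9.88
position: [514.5, 82.2, 133.2]
tcp_rot: [0.001, 1.0, -0.0, -0.0]
ft_force: [-0.1, -0.3, -1.5]
opening: 34.9
```

The nose is in the bore with no contact force. Now I'll turn it to the keyway and start down.

>>> jog_arm(
  translation=[
    [0.06,0,0],
    [0,0,0],
    [0,0,0],
    [0,0,0.4],
    [0,0,0.4],
    [0,0,0.4],
    [0,0,0.4],
    [0,0,0],
  ],
  rotation=[
    [0,0,-7.8],
    [0,0,-7.8],
    [0,0,0],
    [0,0,0],
    [0,0,0],
    [0,0,0],
    [0,0,0],
    [0,0,0],
  ],
  claw=[-1,-1,-1,-1,-1,-1,-1,-1],
  squeeze=110,
)

```text
t: 10.88
position: [513.8, 82.2, 117.0]
tcp_rot: [-0.135, 0.991, 0.0, -0.0]
ft_force: [-0.0, -0.1, -2.2]
opening: 34.2
```

The key has entered the keyway freely. Stem end is 27 mm down with no contact. Pushing on against the spring.

>>> jog_arm(
  translation=[
    [0,0,0.4],
    [0,0,0.4],
    [0,0,0.4],
    [0,0,0.3],
    [0,0,0.3],
    [0,0,0.1],
    [0,0,0],
    [0,0,0],
  ],
  rotation=[
    [0,0,0],
    [0,0,0],
    [0,0,0],
    [0,0,0],
    [0,0,0],
    [0,0,0],
    [0,0,0],
    [0,0,0],
  ],
  claw=[-1,-1,-1,-1,-1,-1,-1,-1],
)

```text
t: 11.88
position: [514.4, 82.3, 98.8]
tcp_rot: [-0.135, 0.991, 0.0, 0.0]
ft_force: [0.3, 0.0, 6.6]
opening: 34.1
```

>>> jog_arm(
  translation=[
    [0,0,0.1],
    [0,0,0],
    [0,0,0.1],
    [0,0,0],
  ],
  rotation=[
    [0,0,0],
    [0,0,0],
    [0,0,0],
    [0,0,0],
  ],
  claw=[-1,-1,-1,-1],
)

```text
t: 12.38
position: [514.5, 82.3, 98.3]
tcp_rot: [-0.135, 0.991, -0.0, 0.001]
ft_force: [-6.2, -0.3, 25.0]
opening: 34.3
```

>>> jog_arm(
  translation=[
    [0,0,0],
    [0,0,0.05],
    [0,0,0],
    [0,0,0],
    [0,0,0],
    [0,0,0],
  ],
  rotation=[
    [0,0,0],
    [0,0,0],
    [0,0,0],
    [0,0,0],
    [0,0,0],
    [0,0,0],
  ],
  claw=[-1,-1,-1,-1,-1,-1],
)

```text
t: 13.12
position: [514.5, 82.3, 98.2]
tcp_rot: [-0.135, 0.991, -0.0, 0.001]
ft_force: [-8.0, -0.5, 29.9]
opening: 34.3
```

Run:
```python
from h import *
a=camera("scene");b=camera("wrist")
A=cv2.resize(a["image"][150:330,130:410],None,fx=2.8,fy=2.8,interpolation=2)[:500,:784]
save(a,"x.png");cv2.imwrite("pics/end.png",A[:,:,::-1])
o=status.get_obs();print(o["position"],yaw(),o["ft_force"],o["opening"])
```

```text
[514.50320275  82.30943441  98.25214338] -164.48474800680293 [-8.44557121e+00 -2.41009896e-02  3.01401701e+01] 34.33394195222987
```

View pics/end.png

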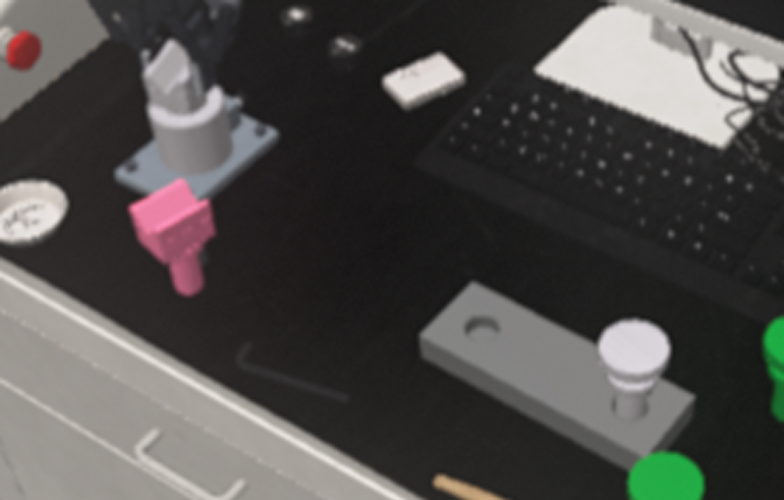

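The collar sits on the hub with no gap showing (around (190,105) in the crop), and the flat anvil still stands in the block at (633,370). The force rose from 7 to 30 N over about 0.6 mm, which is a hard stop at the home height. Handing in.

```bash
python3 -c "
from plant import arm,status
print(arm.job_done());print(status.get_obs()['position'],status.get_obs()['ft_force'])"
```

```text
the job is handed in; nothing more can be done
None
the job is handed in; nothing more can be done
```

The V-anvil is seated in the hub and I handed the job in at about 13 s, with the gripper still holding it and pressing it home. I lifted it from the block, put its nose in the bore about 15° off, turned the key to the keyway at about +15.5°, and pushed it down against the spring.

**Home position:** the tool stopped at z = 98.2 mm, against 98 mm expected. The upward force rose from 6.6 to 30 N over the last 0.6 mm, which is the hard stop.

**Grip and scene:** the fingers read 34.3 mm at 110 N. In the last picture the collar sits on the hub with no visible gap, and the flat anvil still stands in the block.

**Small disagreements:**
- A sideways force of about -8 N in x remained, and the tool sat about 1 mm off the measured hub centre in x.
- The finger opening read 34.3 mm on a 36 mm head.
- The force and position could not be read after hand-in.

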